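Put the spice jars away in the sloped spice box

ROBOT

A 6-joint arm with a two-finger parallel gripper is mounted at the origin on the work surface. World frame = base frame: x ahead of the robot, y to its left, z up, the work surface at z = 0. Lengths are in mm, angles in rad, forces in N, time in s.
With the tool pointing down it reaches from about 375 to 900 mm from the base axis. Payload 3.1 kg.
Tool frame: the origin (TCP) lies at the very end of the fingers, on their centre line; the grasp point (between the pads) lies 19 mm behind it; z points along the fingers, y is the line along which they close (so a half turn about z gives the same grasp; the last joint's range is limited). The gripper opens to 87 mm and grips with 3 to 60 N. Pads are 19 mm wide; open, the fingers measure 117 mm over their backs; the gripper's body (75 mm by 190 mm) begins 51 mm behind the grasp point.
Start: joints at [-1.427, 0.527, 1.433, -0, 1.181, -0.178], TCP at [197.694, -592.886, 222.548] pointing down, gripper open.
Joint ranges: [-3.08, 3.08], [-0.75, 2.2], [0.22, 2.44], [-1.43, 4.57], [0, 2.65], [-2.85, 2.85]. Speed limits (rad/s): [2.79, 2.79, 3.14, 3.14, 3.14, 3.14].

INTERFACE

Orientations are given as [roll, pitch, yaw] about the fixed x, y, z axes, in that order (R = Rz(yaw) Ry(pitch) Rx(roll)).
In Python, from rig import bot, eyes gives the robot as it stands.
- The arm moves only by the tool send_rows, never from a script. Its argument "targets" is one flat list of numbers, 7 for each row, row after row: the shift along the tool's x, y, z in m, then the turn, a rotation vector about the tool's x, y, z in degrees, then the closure in counts, from 0 (fully open) to 255 (shut). In form: [dx, dy, dz, rx, ry, rz, jaw, dx, dy, dz, rx, ry, rz, jaw, ...]. A call has 1 to 10 rows; each row is the pose to reach, as a shift and turn from the pose commanded when the call began, along the tool's axes at that moment; what a row does not reach only later rows make up. A row lasts 1/8 s, in which the tool goes at most 62.5 mm and 10.7 degrees, less where a joint would pass 70% of its speed; a pose out of reach is approached as far as the arm can. A call with a gripper value outside its range is refused whole. The fingers move at their own pace and stop on an object; the grip force is fixed at half the most. Time passes only in rows, so rows that repeat a pose let the fingers close. It gives the time, the measured TCP pose, the force, the opening and the grip force at its end, in the units of the state.
- bot.read_state(): the state, without advancing time (a new reading comes with each control period).
- eyes.capture(name): name is "scene" or "top" or "wrist"; returns a dict with "frame" (420x560x3 uint8, red, green, blue), "range_z" (420x560 float32, mm along the optical axis (not along the pixel's ray), 0 where there is no reading), "fx", "fy", "cx", "cy" (pixels), "R" (3x3) and "t" (3): a world point X has camera coordinates R X + t. Camera axes: x right, y down, z forward; pixel columns grow to the right and rows downward; lengths in mm; the calibration is good to about 2 mm. A picture is of the moment at which its call begins.
- bot.job_done(): hands the job in; it is judged then, once.
The state is a dict: "time_s": time; "joints": joint angles; "dq": joint speeds; "tau": joint torques, N m; "eef_pos": TCP position; "tcp_rot": TCP orientation; "wrist_force": force on the tool from outside, world axes, zero at the start; "torque": the same for the moment, N m; "grip_width": finger opening in mm; "gripper_force": force on a finger pad.
Only numpy, scipy, OpenCV 4.12 (cv2) and the standard library are available. Lean on these libraries where they do the work, as an engineer would, in place of code of your own. Each camera call takes 0.05 s, during which the arm holds its last target. There are 200 camera calls.

TASK

Put the spice jars lying on the worktop away in the sloped spice box: first press the release tab in to free the clear cover and swing the cover right back. Lay each jar in a channel of its own with its base towards the back and slide it down under the hood until its base rests fully against the back stop, one jar to a channel. Then close the cover until it snaps shut, leaving the jar that was already in the box home in its channel and the other things on the worktop where they are.

Things in the scene. Friction and masses are not known exactly. Their poses are not given: they have to be found in the camera images.
- box: sloped wooden spice box, 340 mm wide, fixed. Origin: under its middle, on the worktop; x level from its high front (robot's side) to its low back, y across, z up. Its floor falls 20 degrees to the back: down the slope = (0.940, 0, -0.342), square to the floor = (0.342, 0, 0.940) in its frame. Four channels 54 mm wide, at y -114, -38, 38, 114 mm, between lands 10 mm high; one lying jar each
- slope_top (a point): on the box: middle of the sloping floor's upper end, at the inner face of the front wall; channel floors are at this level. Lengths below are measured from here down the slope, heights square to the floor. Front wall 6 mm thick, 20 mm high; side walls 58 mm high, 50 mm outside the outer channels' axes. A jar stays where it is laid on the slope (friction about 0.6): it must be pushed down
- cover (a joint): clear snap-in cover, rad: 0 shut, 1.7 right back. 150 x 336 x 4 mm, 0.2 kg, its underside 58 mm above the floor when shut; a 22 mm apron hangs from its front edge. Latched until the tab is pressed; then sprung pins lift it to about 0.15. Upright at 1.22: beyond that it falls back to 1.7, short of that down onto the pins. To shut it, press its front down (about 10 N) until it snaps; it then reads under 0.03
- hinge (a point): middle of the cover's hinge line, on the box, 142 mm down the slope and 58 mm above the floor; the cover turns about the box's y axis here, its front edge swinging up and back. From here back to the stop (at 185 mm) a fixed clear hood, underside 58 mm above the floor, 4 mm thick, roofs the channels, so a jar is laid in further up and slid under it
- grip (a point): on the cover, turning with it: 22 mm up its wooden grip, a post 24 mm wide (along box y), 14 mm thick, 34 mm high standing on the cover, 24 mm behind its front edge. With the cover shut this point is 128 mm up the slope from the hinge line and 26 mm further from the floor
- tab (a joint): release tab's travel, m: 0 out, 0.007 fully in. Spring return: 1.5 N to start, 5 N fully in. The cover is freed at about 5 mm
- tab_face (a point): middle of the outer face of the release tab, a dark metal paddle 36 mm wide and 24 mm high at the middle of the box's front, standing 14 mm proud of the cover's front. It is pushed inwards, down the slope or level, towards the back of the box
- stop1 (a point): on the back stop at the low end of channel 1 (box y -114 mm): where the middle of a jar's base comes to rest, 22 mm above the channel floor
- stop2 (a point): on the back stop at the low end of channel 2 (box y -38 mm): where the middle of a jar's base comes to rest, 22 mm above the channel floor
- stop3 (a point): on the back stop at the low end of channel 3 (box y 38 mm): where the middle of a jar's base comes to rest, 22 mm above the channel floor
- stop4 (a point): on the back stop at the low end of channel 4 (box y 114 mm): where the middle of a jar's base comes to rest, 22 mm above the channel floor
- jar1_mid (a point): loose jar to be put away, lying on the worktop (in some starts it is absent): square glass jar with a round aluminium cap (40 mm across, 16 mm long), 44 x 44 mm in section, 100 mm long over all, 0.14 to 0.27 kg. Point: its centre, half-way along and through; x axis from cap to base: the base is 50 mm along +x, the cap's end 50 mm along -x
- jar2_mid (a point): loose jar to be put away, lying on the worktop (in some starts it is absent): square glass jar with a round aluminium cap (40 mm across, 16 mm long), 44 x 44 mm in section, 100 mm long over all, 0.14 to 0.27 kg. Point: its centre, half-way along and through; x axis from cap to base: the base is 50 mm along +x, the cap's end 50 mm along -x
- jar3_mid (a point): loose jar to be put away, lying on the worktop (in some starts it is absent): square glass jar with a round aluminium cap (40 mm across, 16 mm long), 44 x 44 mm in section, 100 mm long over all, 0.14 to 0.27 kg. Point: its centre, half-way along and through; x axis from cap to base: the base is 50 mm along +x, the cap's end 50 mm along -x
- rest1_mid (a point): jar already home in channel 1 (absent in most starts: one channel is taken and the other three are free): same kind of jar, same point and axes
- rest2_mid (a point): jar already home in channel 2 (absent in most starts: one channel is taken and the other three are free): same kind of jar, same point and axes
- rest3_mid (a point): jar already home in channel 3 (absent in most starts: one channel is taken and the other three are free): same kind of jar, same point and axes
- rest4_mid (a point): jar already home in channel 4 (absent in most starts: one channel is taken and the other three are free): same kind of jar, same point and axes
- ramekin: white ramekin, 76 mm across, 42 mm high, loose on the worktop; origin: middle of its underside; not part of the job
- mug: blue mug, 80 mm across, 90 mm high, loose on the worktop; origin: middle of its underside; not part of the job
- mill: dark wooden pepper mill, 54 mm across, 168 mm high, loose on the worktop; origin: middle of its underside; not part of the job
- honey: amber honey jar, 68 mm across, 95 mm high, loose on the worktop; origin: middle of its underside; not part of the job
- butter: white butter dish, 75 x 115 x 59 mm with a small knob, loose on the worktop; origin: middle of its underside; not part of the job
There are look-alikes about, which are no part of the job. What is shaped like the part that bears jar2_mid but blue or green is not meant. Leave any green look-alike of the part that bears jar1_mid alone.

How it is judged:
By the outcome, as a careful person would: the job done as asked, in the order asked, and still so for the second after the job is handed in, with the robot touching nothing.
Of jar1, jar2, jar3 only 2 to 3 are there at a start; the rules pass over those that are not, and their reading is None.
Of rest1, rest2, rest3, rest4 only 1 to 1 are there at a start; the rules pass over those that are not, and their reading is None.
At some moment in a run one of jar1, jar2, jar3 may be knocked a few centimetres aside while the robot is not near it.
Once in a run the grip may slacken for a moment while it holds something.
It also fails if it takes over 210 s, if anything falls off the work surface, if the arm or the gripper's body presses on something with over 40 N, if the wrist force passes 120 N, or if a joint passes its speed limit or range.

## Working session

There is one attempt and no reset: what is moved stays moved. The work goes in short steps, Python scripts to look and compute and a tool call to move; the robot and the scene stay as the last step left them, time stands still between calls to the robot, and variables do not carry over. Pictures are saved under pics/ and viewed, at most 14 in all, crops included, and the job is handed in when it is done.

Besides the shell and the picture viewer there is one more tool, called after ">>>" as a command line: name --argument value ..., lists and objects as JSON in quotes. send_rows: Moves the arm, as the interface text tells. Its arguments: {"type":"object","properties":{"targets":{"type":"array"}},"required":["targets"]}

```bash
ls; mkdir -p pics
python3 - <<'E'
from rig import bot, eyes
import cv2, numpy as np, pickle
print(bot.read_state())
for n in ["scene","top"]:
    c=eyes.capture(n); pickle.dump(c,open(f"pics/{n}0.pkl","wb"))
    cv2.imwrite(f"pics/{n}0.png",c["frame"][:,:,::-1])
    print(n,c["fx"],c["fy"],c["cx"],c["cy"],c["R"].round(3).tolist(),c["t"], (-c["R"].T@c["t"]).round(0))
E
```

```text
pics
{'time_s': 0.0, 'joints': array([-1.42750077e+00,  5.28475519e-01,  1.43390727e+00, -8.46387928e-06,
        1.18137015e+00, -1.78528565e-01]), 'dq': array([-7.52095066e-06, -8.63735814e-04, -2.91459098e-04, -1.96824240e-04,
       -8.61881108e-04,  7.55094862e-04]), 'tau': array([-1.14400034e-03, -4.40048003e+01, -1.76591778e+01,  6.32610591e-02,
        5.82670933e-02, -1.43110492e-04]), 'eef_pos': array([ 197.58880579, -592.17582039,  221.56429903]), 'tcp_rot': array([-3.13946531e+00, -3.75928076e-04,  3.21826942e-01]), 'wrist_force': array([ 0.66751626, -0.51938269, -0.21549249]), 'torque': array([0.02531257, 0.04283371, 0.00229922]), 'gripper_force': 0.0, 'grip_width': 86.94584373909152}
scene 504.05921459690666 504.05921459690666 268.29172352707616 214.62831433904307 [[0.418, 0.908, -0.006], [0.664, -0.311, -0.68], [-0.619, 0.28, -0.733]] [-143.68068099 -306.581462   1845.68027755] [1407. -482. 1144.]
top 383.36958048404676 383.36958048404676 280.6467151765833 210.77130928952465 [[0.029, -1.0, -0.006], [-0.997, -0.029, -0.068], [0.068, 0.008, -0.998]] [-111.93914787  533.26456491  959.713175  ] [ 470. -104.  993.]
```

View pics/top0.png

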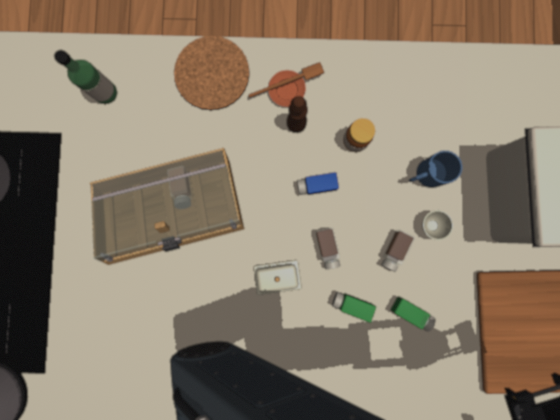

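View pics/scene0.png

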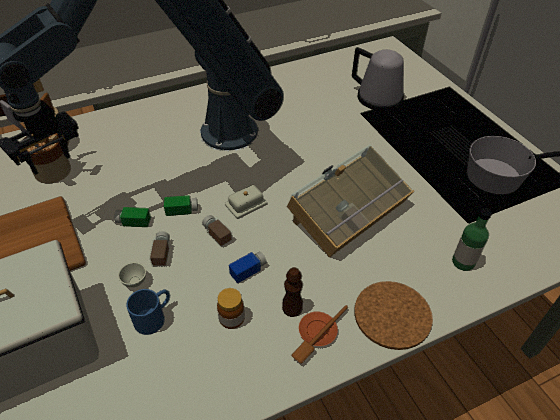

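Top view: two brown jars at (327,247) and (398,250); the blue (320,184) and green (355,306), (411,313) jars are look-alikes. The box has its tab at (171,243), grip at (161,226) and a jar home about (178,190). I'll confirm with one enlarged crop and measure.

```bash
cat > h.py <<'E'
import numpy as np, cv2, pickle
def cloud(c):
    h,w=c["range_z"].shape; v,u=np.mgrid[:h,:w]; z=c["range_z"]
    P=np.stack([(u-c["cx"])/c["fx"]*z,(v-c["cy"])/c["fy"]*z,z],-1)
    return (P-c["t"])@c["R"]
def ray(c,u,v,z):
    d=c["R"].T@np.array([(u-c["cx"])/c["fx"],(v-c["cy"])/c["fy"],1]); o=-c["R"].T@c["t"]
    return o+d*(z-o[2])/d[2]
def proj(c,X):
    p=np.asarray(X)@c["R"].T+c["t"]; return np.stack([p[...,0]/p[...,2]*c["fx"]+c["cx"],p[...,1]/p[...,2]*c["fy"]+c["cy"]],-1)
E
python3 - <<'E'
from h import *
c=pickle.load(open("pics/top0.pkl","rb")); P=cloud(c); f=c["frame"]; hsv=cv2.cvtColor(f,cv2.COLOR_RGB2HSV)
a=cv2.resize(f[140:270,80:255],None,fx=3.2,fy=3.2,interpolation=cv2.INTER_CUBIC)
b=cv2.resize(f[215:335,300:440],None,fx=1.6,fy=1.6,interpolation=cv2.INTER_CUBIC)
im=np.zeros((416,800,3),np.uint8); im[:a.shape[0],:a.shape[1]]=a; im[:b.shape[0],565:565+b.shape[1]]=b
cv2.imwrite("pics/crop1.png",im[:,:,::-1])
for u,v in [(171,243),(161,226),(100,260),(92,185),(240,228),(226,152),(130,200),(178,180),(182,201),(140,250),(205,237),(130,180),(200,165),(205,210),(327,243),(398,246),(275,278)]:
    print((u,v),P[v,u].round(0),f[v,u])
E
```

```text
(171, 243) [448. 154. 107.] [64 62 62]
(161, 226) [486. 163. 156.] [154 119  81]
(100, 260) [405. 311. 117.] [106  99  85]
(92, 185) [582. 364.  70.] [134 114  89]
(240, 228) [488.  -1.  80.] [110  87  60]
(226, 152) [688.  52.  -0.] [166 155 135]
(130, 200) [546. 260.  92.] [115 103  84]
(178, 180) [598. 151.  84.] [120 108  96]
(182, 201) [546. 133. 108.] [108 108 101]
(140, 250) [430. 223. 112.] [132 107  79]
(205, 237) [464.  81.  82.] [111  87  60]
(130, 180) [597. 271.  73.] [101  92  80]
(200, 165) [637. 101.  78.] [105  95  81]
(205, 210) [526.  76. 118.] [113 101  83]
(327, 243) [ 458. -213.   44.] [112  92  82]
(398, 246) [ 456. -388.   45.] [109  89  79]
(275, 278) [370. -88.  58.] [137 115  90]
```

View pics/crop1.png

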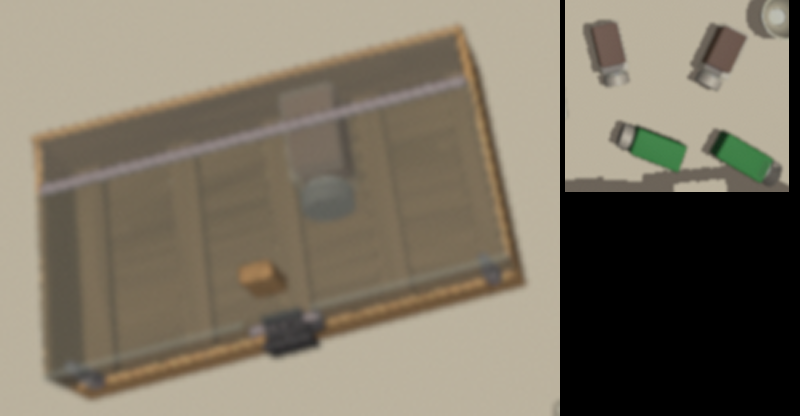

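Run:
```python
from h import *
c=pickle.load(open("pics/top0.pkl","rb")); P=cloud(c); f=c["frame"]; hsv=cv2.cvtColor(f,cv2.COLOR_RGB2HSV)
poly=np.array([[100,205],[218,172],[230,215],[110,245]])
m=np.zeros(f.shape[:2],np.uint8); cv2.fillPoly(m,[poly],1)
Q=P[m>0]; Q=Q[Q[:,2]>30]
for _ in range(8):
    A=np.c_[Q[:,:2],np.ones(len(Q))]; s,*_=np.linalg.lstsq(A,Q[:,2],rcond=None); r=Q[:,2]-A@s
    k=abs(r)<max(2.5*np.median(abs(r)),1.5); Q=Q[k]
n=np.array([-s[0],-s[1],1]); n/=np.linalg.norm(n); print("plane",s,len(Q),"of",(m>0).sum(),"tilt",np.degrees(np.arccos(n[2])),"yaw",np.degrees(np.arctan2(n[1],n[0])))
def onplane(u,v):
    d=c["R"].T@np.array([(u-c["cx"])/c["fx"],(v-c["cy"])/c["fy"],1]); o=-c["R"].T@c["t"]
    t=(s[2]+s[0]*o[0]+s[1]*o[1]-o[2])/(d[2]-s[0]*d[0]-s[1]*d[1]); return o+d*t
# purple hinge line pixels: local max of (b - g)
pk=[]
for u in range(98,222):
    col=f[150:215,u].astype(int); g=col[:,2]-col[:,1]+0.0; pk.append((u,150+g.argmax(),g.max()))
pk=np.array(pk); v=pk[:,1]
for _ in range(5):
    co=np.polyfit(pk[:,0],pk[:,1],1); pk=pk[abs(np.polyval(co,pk[:,0])-pk[:,1])<1.5]
print("hinge px line",co,len(pk))
for u in (95,224): print(onplane(u,np.polyval(co,u)).round(1))
# height map slice: top points of walls along columns/rows
for u,v in [(100,260),(105,262),(238,231),(241,228),(245,220)]: print((u,v),P[v,u].round(0))
# grip
gm=(hsv[...,0]<16)&(hsv[...,1]>110)&(f[...,0]>110); sub=np.zeros_like(gm); sub[216:236,148:176]=gm[216:236,148:176]
print("grip px",np.argwhere(sub).mean(0)[::-1],sub.sum(),np.median(P[sub],0),P[sub][:,2].max())
dk=(f.max(2)<75); sub=np.zeros_like(dk); sub[234:252,160:182]=dk[234:252,160:182]
print("tab px",np.argwhere(sub).mean(0)[::-1],sub.sum()); print(np.percentile(P[sub],[5,50,95],axis=0).round(0))
# wall tops: profile across v=200 and v=220
for row in (190,215): print([(u,int(P[row,u,0]),int(P[row,u,1]),int(P[row,u,2])) for u in list(range(90,106,1))+list(range(226,244,1))])
# jars
br=(hsv[...,0]<14)|(hsv[...,0]>170); br&=(hsv[...,1]>55)&(f[...,0]<135)
m=np.zeros_like(br); m[225:275,310:420]=br[225:275,310:420]
nl,lab,st,ce=cv2.connectedComponentsWithStats(m.astype(np.uint8))
for i in range(1,nl):
    if st[i,4]>40:
        q=P[lab==i]; q=q[q[:,2]>38]; (cx,cy),wh,an=cv2.minAreaRect(q[:,:2].astype(np.float32)); print("jar body",st[i],cx,cy,wh,an,np.median(q[:,2]))
        # points incl cap
        y0,x0=st[i,1]-12,st[i,0]-12; w=P[y0:y0+70,x0:x0+50].reshape(-1,3); w=w[w[:,2]>25]; r=cv2.minAreaRect(w[:,:2].astype(np.float32)); print("  whole",r)
```

```text
plane [-3.55425066e-01 -1.06220890e-01  3.14328625e+02] 3974 of 5466 tilt 20.35273966924752 yaw 16.63908751480364
hinge px line [ -0.26111094 222.93751692] 124
[549.3 348.5  82.1]
[639.5  42.6  82.5]
(100, 260) [405. 311. 117.]
(105, 262) [399. 313.  88.]
(238, 231) [482.  13.  -1.]
(241, 228) [488.  -3.  79.]
(245, 220) [511.  -4.   1.]
grip px [160.  224.5] 2 [489.0572867  164.84621583 158.34323968] 159.9857636106469
tab px [170.62580645 243.95483871] 155
[[435. 136.  99.]
 [447. 152. 118.]
 [458. 165. 133.]]
[(90, 577, 404, -1), (91, 570, 366, 68), (92, 569, 359, 76), (93, 569, 359, 72), (94, 569, 357, 72), (95, 569, 353, 74), (96, 569, 351, 73), (97, 569, 347, 76), (98, 569, 345, 75), (99, 569, 343, 75), (100, 569, 340, 76), (101, 569, 337, 77), (102, 569, 335, 76), (103, 570, 333, 75), (104, 570, 331, 75), (105, 569, 327, 79), (226, 575, 31, 105), (227, 574, 28, 109), (228, 575, 27, 106), (229, 575, 24, 106), (230, 575, 22, 105), (231, 575, 20, 105), (232, 575, 18, 103), (233, 575, 15, 102), (234, 578, 16, 78), (235, 581, 17, 53), (236, 588, 22, -1), (237, 588, 18, 3), (238, 588
[... 595 characters left out ...]
, (234, 516, 8, 127), (235, 516, 5, 131), (236, 516, 3, 129), (237, 516, 1, 129), (238, 516, 0, 122), (239, 517, -1, 112), (240, 518, 0, 87), (241, 520, 0, 61), (242, 523, 3, -1), (243, 523, 0, 2)]
jar body [317 230  20  26 391] 459.15985107421875 -211.13800048828125 (61.78491973876953, 38.83628463745117) 14.509809494018555 45.02855938729323
  whole ((436.4400634765625, -177.16798400878906), (99.8671875, 126.62024688720703), 13.921164512634277)
jar body [387 232  25  28 429] 478.0185241699219 -262.91162109375 (312.0001525878906, 65.74669647216797) 81.10016632080078 44.987488150624145
  whole ((438.267333984375, -286.74322509765625), (116.87043762207031, 352.5628356933594), 8.603076934814453)
```

```bash
cat >> h.py <<'E'
from scipy.spatial.transform import Rotation as Ro
import os, json
YAW=np.radians(16.45); B0=np.array([0,0,0.]); EX=np.array([np.cos(YAW),np.sin(YAW),0]); EY=np.array([-np.sin(YAW),np.cos(YAW),0]); EZ=np.array([0,0,1.])
def bx(x,y,z): return x*EX+(20+y)*EY+z*EZ      # box-aligned coords (x from base axis along box x)
T=np.radians(20); DS=np.array([np.cos(T),0,-np.sin(T)]); DN=np.array([np.sin(T),0,np.cos(T)])
ST=np.array([470.2,0,73.])
def sl(s,y,h): v=ST+s*DS+h*DN; return bx(v[0],y,v[2])
def tobox(P): P=np.asarray(P); return np.stack([P@EX,P@EY-20,P[...,2]],-1)
def rpy(r,p,y): return Ro.from_euler('xyz',[r,p,y],degrees=True)
DOWN=rpy(180,0,16.45); TILT=rpy(180,20,16.45)
def load():
    if os.path.exists("cmd.json"): d=json.load(open("cmd.json")); return np.array(d[0]),Ro.from_quat(d[1])
    return np.array([197.694,-592.886,222.548]),Ro.from_euler('xyz',[np.pi,0,.3218])
def plan(segs,save=True):
    """segs: (pos mm, Rotation, jaw, note); prints rows relative to the call's start and the least row count"""
    p0,R0=load(); pp,RR=p0,R0
    for p,R,j,note in segs:
        d=R0.inv().apply(np.asarray(p)-p0)/1000; d=d.round(3); w=(R0.inv()*R).as_rotvec(degrees=True).round(1)
        p=p0+R0.apply(d*1000); R=R0*Ro.from_rotvec(w,degrees=True)
        n=max(np.linalg.norm(p-pp)/62.5,np.degrees((RR.inv()*R).magnitude())/10.7)
        print(note,[*map(float,d+0.),*map(float,w+0.),j],"rows>=%.1f"%n,"->",p.round(0).tolist()); pp,RR=p,R
    if save: json.dump([p.tolist(),R.as_quat().tolist()],open("cmd.json","w"))
E
python3 - <<'E'
from h import *
c=pickle.load(open("pics/top0.pkl","rb")); P=cloud(c); f=c["frame"]
Q=tobox(P)
for v in range(236,252): print(v,[(tuple(Q[v,u].round().astype(int).tolist()),int(f[v,u].max())) for u in (168,171,174)])
D=DOWN
plan([([380,-420,280],D,255,"mid"),([450,-150,280],D,255,"mid2"),(bx(425,0,230),D,255,"above"),(bx(425,0,105),D,255,"down")])
E
```

```text
236 [((489, -4, 134), 109), ((487, -11, 134), 100), ((485, -18, 135), 108)]
237 [((487, -3, 132), 92), ((485, -10, 133), 83), ((483, -17, 134), 93)]
238 [((485, -3, 134), 78), ((483, -9, 133), 71), ((482, -12, 117), 91)]
239 [((483, -2, 131), 68), ((482, -5, 119), 67), ((480, -12, 119), 91)]
240 [((481, 2, 119), 71), ((479, -5, 119), 66), ((421, -252, 993), 79)]
241 [((479, 2, 121), 74), ((478, -1, 107), 64), ((476, -6, 104), 67)]
242 [((478, 7, 105), 73), ((476, 1, 104), 64), ((474, -7, 107), 61)]
243 [((475, 7, 107), 68), ((474, 1, 107), 64), ((472, -6, 108), 58)]
244 [((473, 8, 107), 64), ((471, 1, 109), 63), ((469, -10, 123), 62)]
245 [((470, 4, 121), 61), ((468, -3, 123), 65), ((466, -10, 124), 64)]
246 [((468, 3, 126), 63), ((466, -3, 124), 64), ((464, -8, 120), 57)]
247 [((466, 5, 123), 62), ((464, -1, 121), 56), ((462, -7, 118), 47)]
248 [((464, 6, 120), 54), ((462, 1, 114), 48), ((460, -5, 112), 62)]
249 [((462, 8, 114), 50), ((460, 2, 112), 69), ((458, -2, 104), 108)]
250 [((460, 10, 109), 80), ((458, 5, 105), 117), ((460, 28, 0), 156)]
251 [((462, 42, 3), 129), ((460, 36, 0), 161), ((458, 28, 0), 181)]
mid [0.228, -0.106, -0.057, 0.0, 0.0, 2.0, 255] rows>=4.1 -> [380.0, -420.0, 280.0]
mid2 [0.379, -0.34, -0.057, 0.0, 0.0, 2.0, 255] rows>=4.5 -> [450.0, -150.0, 280.0]
above [0.425, -0.63, -0.007, 0.0, 0.0, 2.0, 255] rows>=4.8 -> [402.0, 139.0, 230.0]
down [0.425, -0.63, 0.118, 0.0, 0.0, 2.0, 255] rows>=2.0 -> [402.0, 139.0, 105.0]
```

>>> send_rows --targets '[0.228, -0.106, -0.057, 0, 0, 2, 255, 0.228, -0.106, -0.057, 0, 0, 2, 255, 0.228, -0.106, -0.057, 0, 0, 2, 255, 0.228, -0.106, -0.057, 0, 0, 2, 255, 0.228, -0.106, -0.057, 0, 0, 2, 255, 0.379, -0.34, -0.057, 0, 0, 2, 255, 0.379, -0.34, -0.057, 0, 0, 2, 255, 0.379, -0.34, -0.057, 0, 0, 2, 255, 0.379, -0.34, -0.057, 0, 0, 2, 255, 0.379, -0.34, -0.057, 0, 0, 2, 255]'

```text
time_s: 1.35
eef_pos: [449.1, -148.1, 279.1]
tcp_rot: [-3.14, 0.001, 0.289]
wrist_force: [-0.1, -0.8, -0.3]
grip_width: 1.9
gripper_force: 0.0
```

Run:
```python
from h import *
json.dump([[450,-150,280],DOWN.as_quat().tolist()],open("cmd.json","w"))
plan([(bx(425,0,230),DOWN,255,"above"),(bx(425,0,105),DOWN,255,"down")])
plan([(bx(450,0,105),DOWN,255,"p"),(bx(457,0,105),DOWN,255,"p2")],False)
```

```text
above [0.036, -0.291, 0.05, 0.0, 0.0, 0.0, 255] rows>=4.8 -> [402.0, 139.0, 230.0]
down [0.036, -0.291, 0.175, 0.0, 0.0, 0.0, 255] rows>=2.0 -> [402.0, 139.0, 105.0]
p [0.025, 0.0, 0.0, 0.0, 0.0, 0.0, 255] rows>=0.4 -> [426.0, 146.0, 105.0]
p2 [0.032, 0.0, 0.0, 0.0, 0.0, 0.0, 255] rows>=0.1 -> [433.0, 148.0, 105.0]
```

>>> send_rows --targets '[0.036, -0.291, 0.05, 0, 0, 0, 255, 0.036, -0.291, 0.05, 0, 0, 0, 255, 0.036, -0.291, 0.05, 0, 0, 0, 255, 0.036, -0.291, 0.05, 0, 0, 0, 255, 0.036, -0.291, 0.05, 0, 0, 0, 255, 0.036, -0.291, 0.05, 0, 0, 0, 255, 0.036, -0.291, 0.175, 0, 0, 0, 255, 0.036, -0.291, 0.175, 0, 0, 0, 255, 0.036, -0.291, 0.175, 0, 0, 0, 255, 0.036, -0.291, 0.175, 0, 0, 0, 255]'

```text
time_s: 2.6
eef_pos: [403.4, 137.9, 105.8]
tcp_rot: [3.141, -0.002, 0.285]
wrist_force: [0.2, -0.6, 0.9]
grip_width: 0.5
gripper_force: 0.0
```

>>> send_rows --targets '[0.015, 0, 0, 0, 0, 0, 255, 0.02, 0, 0, 0, 0, 0, 255, 0.024, 0, 0, 0, 0, 0, 255, 0.027, 0, 0, 0, 0, 0, 255, 0.029, 0, 0, 0, 0, 0, 255, 0.029, 0, 0, 0, 0, 0, 255]'

```text
time_s: 3.35
eef_pos: [429.3, 147.0, 104.5]
tcp_rot: [-3.142, 0.001, 0.287]
wrist_force: [-1.3, -1.7, 3.3]
grip_width: 0.6
gripper_force: 1.7
```

Run:
```python
from h import *
from rig import bot, eyes
s=bot.read_state(); print(tobox(s["eef_pos"]),s["wrist_force"])
c=eyes.capture("top"); cv2.imwrite("pics/t1.png",c["frame"][:,:,::-1]); w=eyes.capture("wrist"); 
im=np.hstack([cv2.resize(c["frame"],(400,300)),cv2.resize(w["frame"],(400,300))]); cv2.imwrite("pics/tw1.png",im[:,:,::-1])
```

```text
[453.37162446  -0.60125645 104.51200181] [-1.27182531 -1.72619381  3.30119713]
```

View pics/tw1.png

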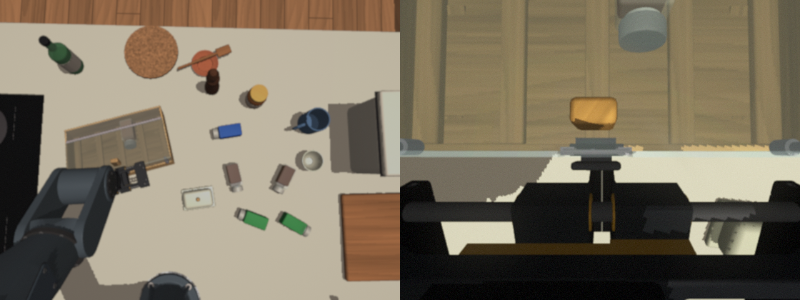

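Wrist view: the finger sits against the tab (about (595,163)), grip at (593,113), the home jar's cap at (642,28). Pushing on.

>>> send_rows --targets '[0.003, 0, 0, 0, 0, 0, 255, 0.006, 0, 0, 0, 0, 0, 255, 0.006, 0, 0, 0, 0, 0, 255]'

```text
time_s: 3.82
eef_pos: [432.3, 148.0, 103.7]
tcp_rot: [-3.141, 0.008, 0.288]
wrist_force: [-5.8, -4.3, 1.3]
grip_width: 0.3
gripper_force: 3.5
```

>>> send_rows --targets '[0.003, 0, 0, 0, 0, 0, 255, 0.003, 0, 0, 0, 0, 0, 255]'

```text
time_s: 4.08
eef_pos: [432.6, 148.2, 103.6]
tcp_rot: [-3.141, 0.013, 0.288]
wrist_force: [-9.4, -7.6, 5.3]
grip_width: 0.5
gripper_force: 6.0
```

```bash
cat > look.py <<'E'
from h import *
from rig import bot, eyes
def grip_h():
    c=eyes.capture("wrist"); P=tobox(cloud(c)); f=c["frame"].astype(int)
    m=(f[...,0]-f[...,2]>60)&(c["range_z"]>0)&(P[...,0]>470)&(abs(P[...,1])<25)&(P[...,2]>110)
    return m.sum(), np.percentile(P[m],[5,50,95],axis=0).round(0).tolist() if m.any() else None
E
python3 - <<'E'
from look import *
s=bot.read_state(); print(tobox(s["eef_pos"]),s["wrist_force"]); print(grip_h())
E
```

```text
[ 4.56870321e+02 -3.60239705e-01  1.03572676e+02] [-9.38453241 -7.56837671  5.28931261]
(np.int64(4960), [[500.0, -14.0, 147.0], [528.0, 2.0, 172.0], [536.0, 14.0, 175.0]])
```

The cover has popped up (grip top z about 174, was 158). Next: grasp the grip.

```bash
cat >> h.py <<'E'
HG=np.array([623.5,79.])
def cov(th,off=30,pitch=25,back=0,y=0,r=128):
    a=T+th; x=HG[0]-r*np.cos(a)+off*np.sin(a); z=HG[1]+r*np.sin(a)+off*np.cos(a)
    p=np.radians(pitch); d=19-back
    return bx(x-d*np.sin(p),y,z-d*np.cos(p))
def setcmd(p,R): json.dump([list(map(float,p)),R.as_quat().tolist()],open("cmd.json","w"))
E
python3 - <<'E'
from h import *
setcmd(bx(463,0,105),DOWN); G=rpy(180,25,16.45)
plan([(bx(425,0,105),DOWN,255,"back"),(bx(425,0,230),DOWN,110,"up"),(cov(.15,back=80,y=1),G,110,"over"),(cov(.15,y=1),G,110,"down")])
E
```

```text
back [-0.038, 0.0, 0.0, 0.0, 0.0, 0.0, 255] rows>=0.6 -> [402.0, 140.0, 105.0]
up [-0.038, 0.0, -0.125, 0.0, 0.0, 0.0, 110] rows>=2.0 -> [402.0, 140.0, 230.0]
over [0.088, -0.001, -0.117, 0.0, -25.0, 0.0, 110] rows>=2.3 -> [522.0, 176.0, 222.0]
down [0.054, -0.001, -0.044, 0.0, -25.0, 0.0, 110] rows>=1.3 -> [490.0, 167.0, 149.0]
```

>>> send_rows --targets '[-0.038, 0, 0, 0, 0, 0, 255, -0.038, 0, -0.125, 0, 0, 0, 110, -0.038, 0, -0.125, 0, 0, 0, 110, -0.038, 0, -0.125, 0, 0, 0, 110, 0.088, -0.001, -0.117, 0, -25, 0, 110, 0.088, -0.001, -0.117, 0, -25, 0, 110, 0.088, -0.001, -0.117, 0, -25, 0, 110, 0.088, -0.001, -0.117, 0, -25, 0, 110, 0.088, -0.001, -0.117, 0, -25, 0, 110]'

```text
time_s: 5.25
eef_pos: [521.2, 175.4, 221.2]
tcp_rot: [-3.141, 0.437, 0.287]
wrist_force: [0.5, 0.4, 0.5]
grip_width: 49.1
gripper_force: 0.0
```

Run:
```python
from look import *
s=bot.read_state(); print(tobox(s["eef_pos"]),s["tcp_rot"],s["grip_width"],s["wrist_force"]); print(grip_h())
G=rpy(180,25,16.45)
setcmd(bx(425+126,0+1,222),G); setcmd(cov(.15,back=80,y=1),G)
plan([(cov(.15,y=1),G,110,"down")])
plan([(cov(t,y=1,pitch=25),G,255,"t%.2f"%t) for t in [.15,.35,.55,.75,.95,1.1,1.25,1.4,1.55,1.68]])
```

```text
[549.58615292   0.62511548 221.24293074] [-3.1410635   0.43680999  0.28722586] 49.0612378113812 [0.46231871 0.39171082 0.49593694]
(np.int64(1041), [[520.0, -22.0, 126.0], [535.0, 1.0, 141.0], [547.0, 22.0, 174.0]])
down [0.0, 0.0, 0.08, 0.0, 0.0, 0.0, 110] rows>=1.3 -> [490.0, 167.0, 149.0]
t0.15 [0.0, 0.0, 0.0, 0.0, 0.0, 0.0, 255] rows>=0.0 -> [490.0, 167.0, 149.0]
t0.35 [0.01, 0.0, -0.024, 0.0, 0.0, 0.0, 255] rows>=0.4 -> [509.0, 172.0, 167.0]
t0.55 [0.025, 0.0, -0.046, 0.0, 0.0, 0.0, 255] rows>=0.4 -> [531.0, 179.0, 181.0]
t0.75 [0.043, 0.0, -0.064, 0.0, 0.0, 0.0, 255] rows>=0.4 -> [554.0, 185.0, 189.0]
t0.95 [0.065, 0.0, -0.079, 0.0, 0.0, 0.0, 255] rows>=0.4 -> [579.0, 193.0, 194.0]
t1.10 [0.084, 0.0, -0.087, 0.0, 0.0, 0.0, 255] rows>=0.3 -> [599.0, 199.0, 193.0]
t1.25 [0.103, 0.0, -0.091, 0.0, 0.0, 0.0, 255] rows>=0.3 -> [617.0, 204.0, 188.0]
t1.40 [0.122, 0.0, -0.093, 0.0, 0.0, 0.0, 255] rows>=0.3 -> [634.0, 209.0, 182.0]
t1.55 [0.142, 0.0, -0.093, 0.0, 0.0, 0.0, 255] rows>=0.3 -> [651.0, 214.0, 174.0]
t1.68 [0.159, 0.0, -0.089, 0.0, 0.0, 0.0, 255] rows>=0.3 -> [665.0, 218.0, 163.0]
```

>>> send_rows --targets '[0, 0, 0.04, 0, 0, 0, 110, 0, 0, 0.07, 0, 0, 0, 110, 0, 0, 0.08, 0, 0, 0, 110, 0, 0, 0.08, 0, 0, 0, 110, 0, 0, 0.08, 0, 0, 0, 255, 0, 0, 0.08, 0, 0, 0, 255, 0, 0, 0.08, 0, 0, 0, 255, 0, 0, 0.08, 0, 0, 0, 255]'

```text
time_s: 6.3
eef_pos: [489.5, 169.1, 149.2]
tcp_rot: [-3.135, 0.435, 0.288]
wrist_force: [-0.9, 8.5, 1.1]
grip_width: 23.7
gripper_force: 30.0
```

>>> send_rows --targets '[0.004, -0.002, -0.012, 0, 0, 0, 255, 0.01, -0.002, -0.024, 0, 0, 0, 255, 0.017, -0.002, -0.035, 0, 0, 0, 255, 0.025, -0.002, -0.046, 0, 0, 0, 255, 0.034, -0.002, -0.055, 0, 0, 0, 255, 0.043, -0.002, -0.064, 0, 0, 0, 255, 0.054, -0.002, -0.072, 0, 0, 0, 255, 0.065, -0.002, -0.079, 0, 0, 0, 255, 0.065, -0.002, -0.079, 0, 0, 0, 255]'

```text
time_s: 7.42
eef_pos: [578.1, 195.1, 195.4]
tcp_rot: [-3.139, 0.437, 0.288]
wrist_force: [-3.5, 3.9, 5.7]
grip_width: 23.7
gripper_force: 30.0
```

Relative to the new start, the rest of the arc (differences from (0.065, ., -0.079)):

>>> send_rows --targets '[0.01, 0, -0.004, 0, 0, 0, 255, 0.019, 0, -0.008, 0, 0, 0, 255, 0.029, 0, -0.01, 0, 0, 0, 255, 0.038, 0, -0.012, 0, 0, 0, 255, 0.048, 0, -0.013, 0, 0, 0, 255, 0.057, 0, -0.014, 0, 0, 0, 255, 0.067, 0, -0.014, 0, 0, 0, 255, 0.077, 0, -0.014, 0, 0, 0, 255, 0.094, 0, -0.01, 0, 0, 0, 255, 0.094, 0, -0.01, 0, 0, 0, 255]'

```text
time_s: 8.68
eef_pos: [667.3, 221.2, 164.5]
tcp_rot: [-3.14, 0.427, 0.288]
wrist_force: [1.4, 5.2, 5.0]
grip_width: 23.5
gripper_force: 30.0
```

>>> send_rows --targets '[0, 0, 0, 0, 0, 0, 110, 0, 0, 0, 0, 0, 0, 110, 0, 0, 0, 0, 0, 0, 110, 0, 0, -0.05, 0, 0, 0, 110, 0, 0, -0.1, 0, 0, 0, 110, 0, 0, -0.16, 0, 0, 0, 110, 0, 0, -0.16, 0, 0, 0, 110]'

```text
time_s: 9.55
eef_pos: [731.9, 238.5, 313.5]
tcp_rot: [3.139, 0.422, 0.285]
wrist_force: [0.5, -0.9, 0.9]
grip_width: 49.3
gripper_force: 0.0
```

```bash
cat >> look.py <<'E'
def jars(c=None):
    """brown bodies in the top view: long axis from cap (grey) to base"""
    c=c or eyes.capture("top"); P=cloud(c); f=c["frame"]; hsv=cv2.cvtColor(f,cv2.COLOR_RGB2HSV)
    br=((hsv[...,0]<14)|(hsv[...,0]>170))&(hsv[...,1]>50)&(f[...,0]<140)&(abs(P[...,2]-44)<8)&(P[...,1]<-120)&(P[...,0]>330)&(P[...,0]<640)
    nl,lab,st,ce=cv2.connectedComponentsWithStats(br.astype(np.uint8)); out=[]
    for i in range(1,nl):
        if st[i,4]<150: continue
        v,u=np.nonzero(lab==i); q=np.array([ray(c,a,b,44)[:2] for a,b in zip(u,v)],np.float32)
        (x,y),(w,h),an=cv2.minAreaRect(q); an=np.radians(an); d=np.array([np.cos(an),np.sin(an)])
        if h>w: d=np.array([-d[1],d[0]]); w,h=h,w
        # cap side: raised points beyond the body's end
        near=(P[...,2]>25)&(P[...,2]<47)&(np.hypot(P[...,0]-x,P[...,1]-y)<75); g=P[near][:,:2]; t=(g-[x,y])@d; lat=(g-[x,y])@[-d[1],d[0]]; t=t[abs(lat)<15]
        if abs(t.min())<t.max(): d=-d; t=-t
        mid=np.array([x,y])+d*((w/2)-50)
        out.append((mid.round(1).tolist(),round(float(np.degrees(np.arctan2(d[1],d[0]))),1),round(w),round(h),"ext %.0f %.0f"%(t.min(),t.max())))
    return out
E
python3 - <<'E'
from look import *
c=eyes.capture("top"); print(*jars(c),sep="\n"); s=eyes.capture("scene")
w=eyes.capture("wrist")
im=np.hstack([cv2.resize(c["frame"],(400,300)),cv2.resize(s["frame"],(400,300))]); cv2.imwrite("pics/ts2.png",im[:,:,::-1])
E
```

```text
([441.4, -216.4], 15.2, 63, 40, 'ext -64 36')
([440.6, -384.3], -24.4, 63, 41, 'ext -62 37')
```

View pics/ts2.png

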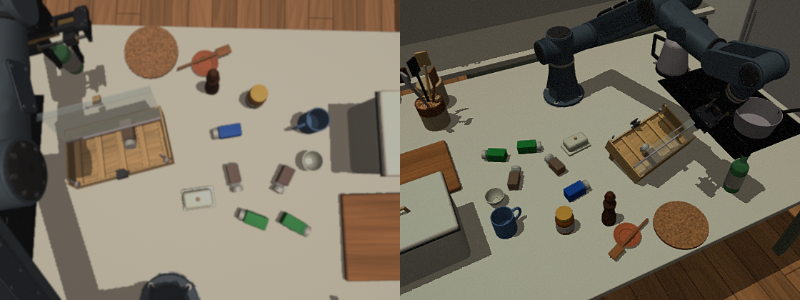

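Pictures: the cover stands right back, the two brown jars are untouched at about (233,177) and (283,178) in the left half, and the home jar is in channel 2 at (130,142). Now jar A.

```bash
sed -i 's/(20+y)\*EY/(22.5+y)*EY/; s/P@EY-20/P@EY-22.5/; s/(w\/2)-50/(w\/2)-46/' h.py look.py; grep -c 22.5 h.py
python3 - <<'E'
from h import *
p,R=load(); setcmd(p+R.apply([0,-2,-160]),R); print(load()[0])
A=rpy(180,0,15.2)
plan([([445,-215,150],A,79,"over")]); plan([([445,-215,14],A,79,"down")])
E
```

```text
3
[728.87610306 239.19287727 307.85689705]
over [-0.297, 0.355, 0.312, 0.3, 25.0, 1.2, 79] rows>=8.9 -> [445.0, -215.0, 151.0]
down [0.0, 0.0, 0.137, 0.0, 0.0, 0.0, 79] rows>=2.2 -> [445.0, -215.0, 14.0]
```

>>> send_rows --targets '[-0.297, 0.355, 0.312, 0.3, 25, 1.2, 79, -0.297, 0.355, 0.312, 0.3, 25, 1.2, 79, -0.297, 0.355, 0.312, 0.3, 25, 1.2, 79, -0.297, 0.355, 0.312, 0.3, 25, 1.2, 79, -0.297, 0.355, 0.312, 0.3, 25, 1.2, 79, -0.297, 0.355, 0.312, 0.3, 25, 1.2, 79, -0.297, 0.355, 0.312, 0.3, 25, 1.2, 79, -0.297, 0.355, 0.312, 0.3, 25, 1.2, 79, -0.297, 0.355, 0.312, 0.3, 25, 1.2, 79, -0.297, 0.355, 0.312, 0.3, 25, 1.2, 79]'

```text
time_s: 10.95
eef_pos: [440.7, -215.4, 148.5]
tcp_rot: [-3.137, 0.003, 0.265]
wrist_force: [0.5, -0.1, 1.3]
grip_width: 60.2
gripper_force: 0.0
```

>>> send_rows --targets '[0, 0, 0, 0, 0, 0, 79, 0, 0, 0, 0, 0, 0, 79]'

```text
time_s: 11.2
eef_pos: [443.2, -214.5, 149.5]
tcp_rot: [-3.138, 0.002, 0.264]
wrist_force: [-0.3, 0.2, 0.1]
grip_width: 60.0
gripper_force: 0.0
```

Run:
```python
from look import *
s=bot.read_state(); print(s["eef_pos"],np.degrees(s["tcp_rot"]))
w=eyes.capture("wrist"); cv2.imwrite("pics/w3.png",w["frame"][:,:,::-1])
P=cloud(w); m=(P[...,2]>38)&(P[...,2]<50)&(np.hypot(P[...,0]-455,P[...,1]+213)<80)&(w["range_z"]>0)
print(m.sum(),cv2.minAreaRect(P[m][:,:2].astype(np.float32)))
```

```text
[ 443.15075879 -214.49021485  149.52938175] [-1.79812318e+02  8.61386934e-02  1.51546297e+01]
4539 ((447.455322265625, -215.06121826171875), (99.77427673339844, 43.95299530029297), 14.389791488647461)
```

View pics/w3.png

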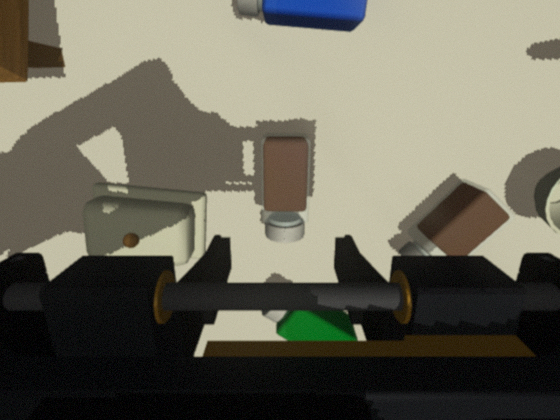

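Wrist view: the brown jar sits at (286,180), cap at (285,227), centred between the fingers; measured 100 x 44 mm at (447,-215).

>>> send_rows --targets '[0.002, 0, 0.06, 0, 0, 0, 79, 0.002, 0, 0.11, 0, 0, 0, 79, 0.002, 0, 0.137, 0, 0, 0, 79, 0.002, 0, 0.137, 0, 0, 0, 79, 0.002, 0, 0.137, 0, 0, 0, 255, 0.002, 0, 0.137, 0, 0, 0, 255, 0.002, 0, 0.137, 0, 0, 0, 255, 0.002, 0, 0.137, 0, 0, 0, 255]'

```text
time_s: 12.25
eef_pos: [447.3, -215.4, 14.7]
tcp_rot: [3.14, -0.002, 0.265]
wrist_force: [0.4, 2.0, 6.6]
grip_width: 43.7
gripper_force: 30.0
```

Run:
```python
from h import *
p,R=load(); setcmd(p+R.apply([2,0,0]),R); print(load()[0])
plan([([447,-215,230],R,255,"lift"),(sl(82,38,14+130),TILT,255,"over3")])
plan([(sl(82,38,14+8),TILT,255,"near"),(sl(82,38,14-3),TILT,255,"lay")],False)
```

```text
[ 446.70001392 -214.23768316   13.60653511]
lift [0.0, 0.001, -0.216, 0.0, 0.0, 0.0, 255] rows>=3.5 -> [447.0, -215.0, 230.0]
over3 [0.22, -0.397, -0.166, -0.2, -20.0, -1.2, 255] rows>=7.3 -> [555.0, 227.0, 180.0]
near [0.0, 0.0, 0.121, 0.0, 0.0, 0.0, 255] rows>=1.9 -> [515.0, 215.0, 66.0]
lay [0.0, 0.0, 0.132, 0.0, 0.0, 0.0, 255] rows>=0.2 -> [511.0, 214.0, 56.0]
```

>>> send_rows --targets '[0, 0.001, -0.06, 0, 0, 0, 255, 0, 0.001, -0.12, 0, 0, 0, 255, 0, 0.001, -0.18, 0, 0, 0, 255, 0, 0.001, -0.216, 0, 0, 0, 255, 0.055, -0.099, -0.205, 0, -5, -0.3, 255, 0.11, -0.199, -0.19, -0.1, -10, -0.6, 255, 0.14, -0.25, -0.185, -0.1, -14, -0.8, 255, 0.17, -0.3, -0.18, -0.1, -16, -1, 255, 0.2, -0.35, -0.17, -0.2, -18, -1.1, 255, 0.22, -0.397, -0.166, -0.2, -20, -1.2, 255]'

```text
time_s: 13.5
eef_pos: [536.9, 147.4, 188.1]
tcp_rot: [-3.141, 0.35, 0.287]
wrist_force: [1.3, -0.2, -3.0]
grip_width: 43.8
gripper_force: 30.0
```

>>> send_rows --targets '[0, 0, 0, 0, 0, 0, 255, 0, 0, 0, 0, 0, 0, 255]'

```text
time_s: 13.75
eef_pos: [536.0, 145.3, 188.2]
tcp_rot: [-3.141, 0.35, 0.288]
wrist_force: [-0.5, -0.3, -1.7]
grip_width: 43.8
gripper_force: 30.0
```

Run:
```python
from look import *
s=bot.read_state(); print(s["eef_pos"],np.degrees(s["tcp_rot"]), "cmd",load()[0])
w=eyes.capture("wrist"); cv2.imwrite("pics/w4.png",w["frame"][:,:,::-1])
```

```text
[535.96378912 145.29543236 188.1665937 ] [-179.98814575   20.06807298   16.48201987] cmd [554.75863211 226.50693139 179.83685658]
```

View pics/w4.png

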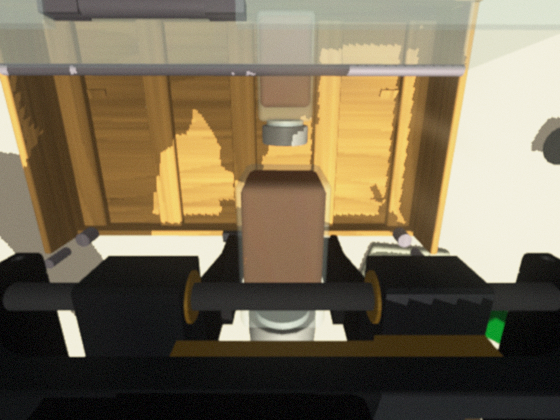

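Wrist view: jar held base to the back (285,230); the home jar in channel 2 (285,100). The row stopped short, so I replan from the measured pose.

```bash
cat >> look.py <<'E'
def sync():
    s=bot.read_state(); setcmd(s["eef_pos"],Ro.from_euler('xyz',s["tcp_rot"])); return s
E
python3 - <<'E'
from look import *
s=sync()
plan([(sl(82,38,144),TILT,255,"over3")])
plan([(sl(82,38,14+8),TILT,255,"near"),(sl(82,38,14-3),TILT,255,"lay")],False)
E
```

```text
over3 [0.042, -0.074, -0.006, 0.0, 0.0, -0.1, 255] rows>=1.4 -> [555.0, 227.0, 180.0]
near [0.0, 0.0, 0.122, 0.0, 0.0, 0.0, 255] rows>=2.0 -> [515.0, 215.0, 65.0]
lay [0.0, 0.0, 0.133, 0.0, 0.0, 0.0, 255] rows>=0.2 -> [511.0, 214.0, 55.0]
```

>>> send_rows --targets '[0.02, -0.037, -0.003, 0, 0, 0, 255, 0.042, -0.074, -0.006, 0, 0, -0.1, 255, 0.042, -0.074, -0.006, 0, 0, -0.1, 255, 0.042, -0.074, -0.006, 0, 0, -0.1, 255]'

```text
time_s: 14.3
eef_pos: [555.4, 226.4, 180.1]
tcp_rot: [-3.141, 0.35, 0.287]
wrist_force: [-0.1, 0.1, -2.4]
grip_width: 44.0
gripper_force: 30.0
```

>>> send_rows --targets '[0, 0, 0.04, 0, 0, 0, 255, 0, 0, 0.07, 0, 0, 0, 255, 0, 0, 0.09, 0, 0, 0, 255, 0, 0, 0.105, 0, 0, 0, 255, 0, 0, 0.115, 0, 0, 0, 255, 0, 0, 0.12, 0, 0, 0, 255, 0, 0, 0.12, 0, 0, 0, 255]'

```text
time_s: 15.18
eef_pos: [516.4, 216.7, 67.2]
tcp_rot: [-3.14, 0.349, 0.289]
wrist_force: [-0.5, -0.1, -2.6]
grip_width: 43.8
gripper_force: 30.0
```

Run:
```python
from look import *
s=bot.read_state(); q=tobox(s["eef_pos"]); d=q-ST*[1,0,1]; print("s,y,h",d@DS,q[1],d@DN,s["wrist_force"],s["grip_width"])
w=eyes.capture("wrist"); cv2.imwrite("pics/w5.png",w["frame"][:,:,::-1])
```

```text
s,y,h 83.1827845951647 39.13232163667779 24.058394925732212 [-0.4744339  -0.08697066 -2.62677414] 43.82655885738289
```

View pics/w5.png

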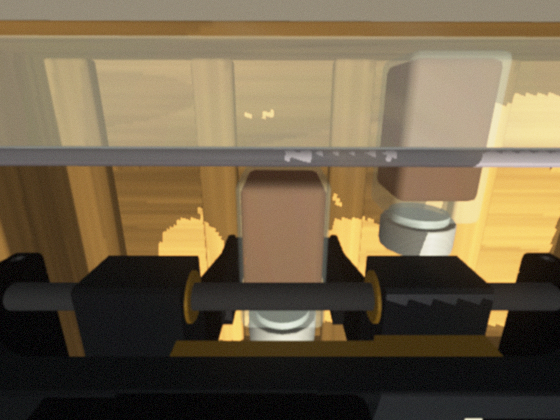

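Wrist view: the jar (col 284) is centred on channel 3 (lands end at 235 and 333). Lowering to contact.

>>> send_rows --targets '[0, 0, 0.004, 0, 0, 0, 255, 0, 0, 0.007, 0, 0, 0, 255, 0, 0, 0.009, 0, 0, 0, 255, 0, 0, 0.009, 0, 0, 0, 255]'

```text
time_s: 15.72
eef_pos: [513.2, 216.0, 58.6]
tcp_rot: [-3.14, 0.349, 0.289]
wrist_force: [-0.5, 0.1, -2.2]
grip_width: 43.5
gripper_force: 30.0
```

>>> send_rows --targets '[0, 0, 0.002, 0, 0, 0, 255, 0, 0, 0.002, 0, 0, 0, 255]'

```text
time_s: 15.98
eef_pos: [513.2, 216.0, 58.5]
tcp_rot: [-3.14, 0.348, 0.289]
wrist_force: [-0.2, 0.5, 7.2]
grip_width: 43.7
gripper_force: 30.0
```

>>> send_rows --targets '[0, 0, 0, 0, 0, 0, 100, 0, 0, 0, 0, 0, 0, 100, 0, 0, -0.04, 0, 0, 0, 100, 0, 0, -0.09, 0, 0, 0, 100, 0, 0, -0.09, 0, 0, 0, 100]'

```text
time_s: 16.6
eef_pos: [546.0, 225.1, 144.6]
tcp_rot: [-3.141, 0.339, 0.288]
wrist_force: [0.1, 0.2, 0.5]
grip_width: 53.0
gripper_force: 0.0
```

Run:
```python
from look import *
w=eyes.capture("wrist"); P=tobox(cloud(w)); d=P-ST*[1,0,1]; S=np.stack([d@DS,P[...,1],d@DN],-1)
m=(w["range_z"]>0)&(abs(S[...,1]-38)<30)&(abs(S[...,2]-42)<8)&(S[...,0]<140)&(S[...,0]>10)
print("jar pts",m.sum(),np.percentile(S[m],[1,50,99],axis=0).round(0).tolist())
print(bot.read_state()["eef_pos"],bot.read_state()["wrist_force"]); sync()
plan([(sl(17,38,100),TILT,255,"a"),(sl(17,38,12),TILT,255,"b")])
plan([(sl(74,38,12),TILT,255,"push")],False)
```

```text
jar pts 1733 [[34.0, 19.0, 35.0], [57.0, 40.0, 43.0], [71.0, 60.0, 45.0]]
[543.54815613 224.60709359 142.58271368] [-0.7402211  -0.23603873  0.12440448]
a [-0.067, 0.001, 0.004, 0.0, -0.2, 0.1, 255] rows>=1.1 -> [482.0, 205.0, 161.0]
b [-0.067, 0.001, 0.092, 0.0, -0.2, 0.1, 255] rows>=1.4 -> [454.0, 197.0, 79.0]
push [0.057, 0.0, 0.0, 0.0, 0.0, 0.0, 255] rows>=0.9 -> [505.0, 212.0, 59.0]
```

>>> send_rows --targets '[-0.067, 0.001, 0.004, 0, -0.2, 0.1, 255, -0.067, 0.001, 0.004, 0, -0.2, 0.1, 255, -0.067, 0.001, 0.004, 0, -0.2, 0.1, 255, -0.067, 0.001, 0.04, 0, -0.2, 0.1, 255, -0.067, 0.001, 0.07, 0, -0.2, 0.1, 255, -0.067, 0.001, 0.092, 0, -0.2, 0.1, 255, -0.067, 0.001, 0.092, 0, -0.2, 0.1, 255]'

```text
time_s: 17.52
eef_pos: [451.2, 196.4, 75.9]
tcp_rot: [-3.14, 0.356, 0.287]
wrist_force: [1.0, 0.5, -0.1]
grip_width: 1.2
gripper_force: 0.0
```

>>> send_rows --targets '[0.008, 0, 0, 0, 0, 0, 255, 0.015, 0, 0, 0, 0, 0, 255, 0.022, 0, 0, 0, 0, 0, 255, 0.029, 0, 0, 0, 0, 0, 255, 0.036, 0, 0, 0, 0, 0, 255, 0.042, 0, 0, 0, 0, 0, 255, 0.047, 0, 0, 0, 0, 0, 255, 0.052, 0, 0, 0, 0, 0, 255, 0.052, 0, 0, 0, 0, 0, 255]'

```text
time_s: 18.65
eef_pos: [499.3, 210.6, 59.4]
tcp_rot: [-3.141, 0.351, 0.287]
wrist_force: [-0.5, 0.0, -0.3]
grip_width: 0.7
gripper_force: 0.0
```

>>> send_rows --targets '[0.003, 0, 0, 0, 0, 0, 255, 0.005, 0, 0, 0, 0, 0, 255, 0.005, 0, 0, 0, 0, 0, 255]'

```text
time_s: 19.02
eef_pos: [503.4, 211.9, 57.9]
tcp_rot: [-3.141, 0.352, 0.287]
wrist_force: [0.7, 0.1, -1.0]
grip_width: 0.4
gripper_force: 0.0
```

>>> send_rows --targets '[0.002, 0, 0, 0, 0, 0, 255, 0.004, 0, 0, 0, 0, 0, 255, 0.004, 0, 0, 0, 0, 0, 255]'

```text
time_s: 19.4
eef_pos: [506.7, 212.8, 56.7]
tcp_rot: [-3.141, 0.353, 0.287]
wrist_force: [-0.3, -0.6, 0.2]
grip_width: 0.7
gripper_force: 0.5
```

>>> send_rows --targets '[0.002, 0, 0, 0, 0, 0, 255, 0.004, 0, 0, 0, 0, 0, 255, 0.004, 0, 0, 0, 0, 0, 255]'

```text
time_s: 19.77
eef_pos: [506.6, 212.9, 56.7]
tcp_rot: [-3.141, 0.362, 0.287]
wrist_force: [-7.5, -2.3, 9.9]
grip_width: 0.6
gripper_force: 5.1
```

Run:
```python
from look import *
s=bot.read_state(); q=tobox(s["eef_pos"]); d=q-ST*[1,0,1]; print("s,y,h",d@DS,q[1],d@DN,s["wrist_force"])
w=eyes.capture("wrist"); cv2.imwrite("pics/w6.png",w["frame"][:,:,::-1])
```

```text
s,y,h 76.95984691870039 38.17281919242094 10.67616519590114 [-7.453119   -2.27118393  9.86126421]
```

View pics/w6.png

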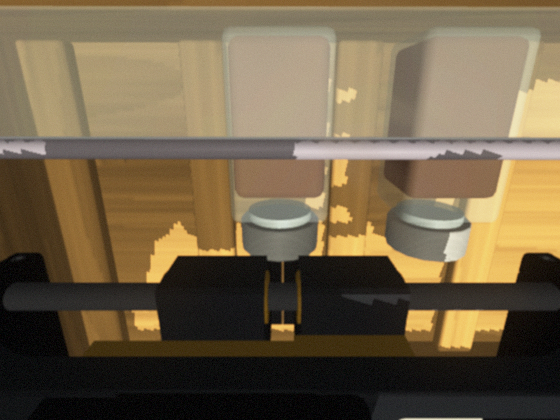

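Wrist view: jar A is home straight in channel 3 (cap at (280,230), level with the home jar's cap at (428,232)). Now jar B.

>>> send_rows --targets '[-0.02, 0, 0, 0, 0, 0, 255, -0.02, 0, 0, 0, 0, 0, 255, -0.02, 0, -0.06, 0, 0, 0, 255, -0.02, 0, -0.12, 0, 0, 0, 255, -0.02, 0, -0.18, 0, 0, 0, 79, -0.02, 0, -0.18, 0, 0, 0, 79]'

```text
time_s: 20.58
eef_pos: [557.6, 227.3, 236.1]
tcp_rot: [3.141, 0.337, 0.287]
wrist_force: [0.9, -0.0, -0.0]
grip_width: 13.6
gripper_force: 0.0
```

Run:
```python
from look import *
print(*jars(),sep="\n"); print(sync()["eef_pos"])
plan([([460,-100,230],rpy(180,5,-5),79,"m"),([444,-386,150],rpy(180,0,-24.4),79,"over")])
```

```text
([444.2, -385.8], -25.1, 63, 42, 'ext -62 37')
[554.82169892 226.68977073 233.16285328]
m [-0.171, 0.287, 0.065, 4.6, 14.6, 21.0, 79] rows>=5.4 -> [460.0, -100.0, 230.0]
over [-0.235, 0.556, 0.173, 7.0, 18.9, 40.4, 79] rows>=4.7 -> [444.0, -386.0, 150.0]
```

>>> send_rows --targets '[-0.171, 0.287, 0.065, 4.6, 14.6, 21, 79, -0.171, 0.287, 0.065, 4.6, 14.6, 21, 79, -0.171, 0.287, 0.065, 4.6, 14.6, 21, 79, -0.171, 0.287, 0.065, 4.6, 14.6, 21, 79, -0.235, 0.556, 0.173, 7, 18.9, 40.4, 79, -0.235, 0.556, 0.173, 7, 18.9, 40.4, 79, -0.235, 0.556, 0.173, 7, 18.9, 40.4, 79, -0.235, 0.556, 0.173, 7, 18.9, 40.4, 79, -0.235, 0.556, 0.173, 7, 18.9, 40.4, 79, -0.235, 0.556, 0.173, 7, 18.9, 40.4, 79]'

```text
time_s: 21.88
eef_pos: [439.9, -379.6, 148.8]
tcp_rot: [3.138, 0.009, -0.426]
wrist_force: [0.8, 0.0, 0.2]
grip_width: 60.2
gripper_force: 0.0
```

>>> send_rows --targets '[0, 0, 0, 0, 0, 0, 79, 0, 0, 0, 0, 0, 0, 79]'

```text
time_s: 22.12
eef_pos: [440.0, -377.2, 149.4]
tcp_rot: [3.139, 0.01, -0.427]
wrist_force: [-0.3, 0.3, -0.6]
grip_width: 59.9
gripper_force: 0.0
```

```bash
cat >> look.py <<'E'
def wjar(x,y):
    w=eyes.capture("wrist"); P=cloud(w); m=(P[...,2]>36)&(P[...,2]<52)&(np.hypot(P[...,0]-x,P[...,1]-y)<75)&(w["range_z"]>0)
    return m.sum(),cv2.minAreaRect(P[m][:,:2].astype(np.float32))
E
python3 - <<'E'
from look import *
s=sync(); print(s["eef_pos"],np.degrees(s["tcp_rot"])); print(wjar(450,-389))
plan([([444.5,-386,150],rpy(180,0,-24.8),79,"fix"),([444.5,-386,14],rpy(180,0,-24.8),79,"down")],False)
E
```

```text
[ 440.00973169 -377.2085548   149.35185856] [179.84659046   0.58649744 -24.44040574]
(np.int64(4772), ((446.1531677246094, -388.08502197265625), (44.179100036621094, 99.70606994628906), 64.62593078613281))
fix [0.008, 0.006, -0.001, 0.2, 0.6, 0.4, 79] rows>=0.2 -> [445.0, -386.0, 150.0]
down [0.009, 0.006, 0.135, 0.2, 0.6, 0.4, 79] rows>=2.2 -> [444.0, -386.0, 14.0]
```

>>> send_rows --targets '[0.01, 0.007, 0.03, 0.2, 0.6, 0.8, 79, 0.01, 0.007, 0.08, 0.2, 0.6, 0.8, 79, 0.01, 0.007, 0.12, 0.2, 0.6, 0.8, 79, 0.01, 0.007, 0.135, 0.2, 0.6, 0.8, 79, 0.01, 0.007, 0.135, 0.2, 0.6, 0.8, 79, 0.01, 0.007, 0.135, 0.2, 0.6, 0.8, 255, 0.01, 0.007, 0.135, 0.2, 0.6, 0.8, 255, 0.01, 0.007, 0.135, 0.2, 0.6, 0.8, 255, 0.01, 0.007, 0.135, 0.2, 0.6, 0.8, 255]'

```text
time_s: 23.3
eef_pos: [447.1, -389.7, 17.7]
tcp_rot: [3.14, -0.006, -0.44]
wrist_force: [1.4, 2.3, 7.3]
grip_width: 44.0
gripper_force: 30.0
```

>>> send_rows --targets '[0, 0, -0.06, 0, 0, 0, 255, 0, 0, -0.12, 0, 0, 0, 255, 0, 0, -0.18, 0, 0, 0, 255, 0, 0, -0.216, 0, 0, 0, 255, 0, 0, -0.216, 0, 0, 0, 255]'

```text
time_s: 23.92
eef_pos: [446.8, -390.2, 235.6]
tcp_rot: [3.136, -0.011, -0.44]
wrist_force: [-0.1, -0.2, -3.1]
grip_width: 44.1
gripper_force: 30.0
```

Run:
```python
from look import *
s=sync(); print(s["eef_pos"],np.degrees(s["tcp_rot"]),s["grip_width"])
plan([([500,-200,235],rpy(180,5,-8),255,"m"),(sl(82,-114,170),TILT,255,"over1")])
```

```text
[ 446.76020947 -390.23941851  235.59243497] [179.68987982  -0.63993706 -25.18561593] 44.149965935365024
m [-0.033, -0.195, -0.001, -0.3, -5.6, -17.2, 255] rows>=3.2 -> [500.0, -200.0, 235.0]
over1 [-0.057, -0.497, 0.028, -6.7, -19.6, -41.3, 255] rows>=4.9 -> [607.0, 83.0, 204.0]
```

>>> send_rows --targets '[-0.033, -0.195, -0.001, -0.3, -5.6, -17.2, 255, -0.033, -0.195, -0.001, -0.3, -5.6, -17.2, 255, -0.033, -0.195, -0.001, -0.3, -5.6, -17.2, 255, -0.057, -0.497, 0.028, -6.7, -19.6, -41.3, 255, -0.057, -0.497, 0.028, -6.7, -19.6, -41.3, 255, -0.057, -0.497, 0.028, -6.7, -19.6, -41.3, 255, -0.057, -0.497, 0.028, -6.7, -19.6, -41.3, 255, -0.057, -0.497, 0.028, -6.7, -19.6, -41.3, 255, -0.057, -0.497, 0.028, -6.7, -19.6, -41.3, 255, -0.057, -0.497, 0.028, -6.7, -19.6, -41.3, 255]'

```text
time_s: 25.18
eef_pos: [604.4, 85.2, 200.9]
tcp_rot: [-3.133, 0.356, 0.291]
wrist_force: [-1.6, -0.4, -2.8]
grip_width: 43.3
gripper_force: 30.0
```

>>> send_rows --targets '[0, 0, 0, 0, 0, 0, 255, 0, 0, 0, 0, 0, 0, 255]'

```text
time_s: 25.42
eef_pos: [605.4, 83.7, 203.2]
tcp_rot: [-3.133, 0.352, 0.287]
wrist_force: [-0.0, -0.6, -2.4]
grip_width: 43.7
gripper_force: 30.0
```

Run:
```python
from look import *
s=sync(); print(s["eef_pos"],np.degrees(s["tcp_rot"]),s["grip_width"])
plan([(sl(82,-114,140),TILT,255,"over1"),(sl(82,-114,26),TILT,255,"near")])
```

```text
[605.43421042  83.6935526  203.18766809] [-179.51258607   20.14684854   16.47246579] 43.70898344093854
over1 [0.001, 0.001, 0.028, -0.5, 0.1, 0.0, 255] rows>=0.4 -> [597.0, 80.0, 177.0]
near [0.001, 0.002, 0.142, -0.5, 0.1, 0.0, 255] rows>=1.8 -> [560.0, 69.0, 70.0]
```

>>> send_rows --targets '[0.001, 0.001, 0.028, -0.5, 0.1, 0, 255, 0.001, 0.001, 0.07, -0.5, 0.1, 0, 255, 0.001, 0.002, 0.1, -0.5, 0.1, 0, 255, 0.001, 0.002, 0.125, -0.5, 0.1, 0, 255, 0.001, 0.002, 0.137, -0.5, 0.1, 0, 255, 0.001, 0.002, 0.142, -0.5, 0.1, 0, 255, 0.001, 0.002, 0.142, -0.5, 0.1, 0, 255]'

```text
time_s: 26.3
eef_pos: [560.6, 70.6, 70.0]
tcp_rot: [3.141, 0.348, 0.289]
wrist_force: [-0.2, 0.4, -1.4]
grip_width: 43.7
gripper_force: 30.0
```

Run:
```python
from look import *
s=bot.read_state(); q=tobox(s["eef_pos"]); d=q-ST*[1,0,1]; print("s,y,h",d@DS,q[1],d@DN,s["wrist_force"],s["grip_width"])
w=eyes.capture("wrist"); cv2.imwrite("pics/w7.png",w["frame"][:,:,::-1])
```

```text
s,y,h 83.26341167523832 -113.51295118206131 27.069686723555535 [-0.24081214  0.37646243 -1.37733276] 43.709863355429455
```

View pics/w7.png

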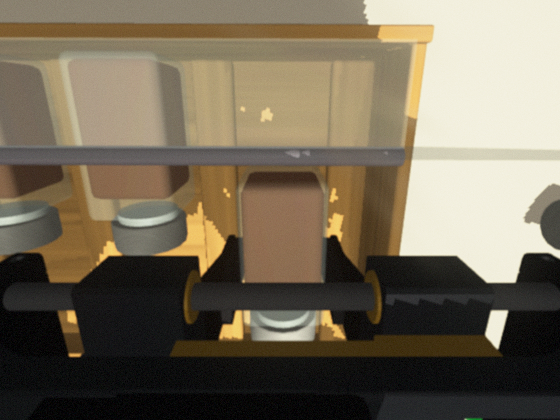

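Wrist view: jar B (col 283) lines up with channel 1 (lands at 235 and 330). Lowering.

>>> send_rows --targets '[0, 0, 0.004, 0, 0, 0, 255, 0, 0, 0.007, 0, 0, 0, 255, 0, 0, 0.009, 0, 0, 0, 255, 0, 0, 0.009, 0, 0, 0, 255]'

```text
time_s: 26.85
eef_pos: [557.7, 70.2, 62.5]
tcp_rot: [3.141, 0.348, 0.29]
wrist_force: [-0.9, 1.1, 4.9]
grip_width: 43.5
gripper_force: 30.0
```

>>> send_rows --targets '[0, 0, 0.002, 0, 0, 0, 255, 0, 0, 0.002, 0, 0, 0, 255]'

```text
time_s: 27.1
eef_pos: [557.2, 70.1, 61.8]
tcp_rot: [3.141, 0.348, 0.29]
wrist_force: [-0.8, 1.9, 11.2]
grip_width: 43.6
gripper_force: 30.0
```

>>> send_rows --targets '[0, 0, 0, 0, 0, 0, 103, 0, 0, 0, 0, 0, 0, 103, 0, 0, -0.04, 0, 0, 0, 103, 0, 0, -0.09, 0, 0, 0, 103, 0, 0, -0.09, 0, 0, 0, 103, 0, 0, -0.09, 0, 0, 0, 103]'

```text
time_s: 27.85
eef_pos: [585.0, 78.6, 143.0]
tcp_rot: [-3.141, 0.351, 0.29]
wrist_force: [-0.4, 0.6, -0.7]
grip_width: 51.9
gripper_force: 0.0
```

Run:
```python
from look import *
w=eyes.capture("wrist"); P=tobox(cloud(w)); d=P-ST*[1,0,1]; S=np.stack([d@DS,P[...,1],d@DN],-1)
m=(w["range_z"]>0)&(abs(S[...,1]+114)<30)&(abs(S[...,2]-42)<8)&(S[...,0]<140)&(S[...,0]>10)
print("jar pts",m.sum(),np.percentile(S[m],[1,50,99],axis=0).round(0).tolist())
sync()
plan([(sl(17,-114,100),TILT,255,"a"),(sl(17,-114,12),TILT,255,"b")])
```

```text
jar pts 1818 [[32.0, -134.0, 35.0], [56.0, -113.0, 43.0], [70.0, -92.0, 45.0]]
a [-0.065, 0.001, 0.004, 0.0, 0.2, 0.2, 255] rows>=1.0 -> [525.0, 60.0, 161.0]
b [-0.065, 0.001, 0.092, 0.0, 0.2, 0.2, 255] rows>=1.4 -> [496.0, 51.0, 79.0]
```

>>> send_rows --targets '[-0.067, 0.001, 0.004, 0, 0.2, 0.2, 255, -0.067, 0.001, 0.004, 0, 0.2, 0.2, 255, -0.067, 0.001, 0.004, 0, 0.2, 0.2, 255, -0.067, 0.001, 0.04, 0, 0.2, 0.2, 255, -0.067, 0.001, 0.07, 0, 0.2, 0.2, 255, -0.067, 0.001, 0.092, 0, 0.2, 0.2, 255, -0.067, 0.001, 0.092, 0, 0.2, 0.2, 255]'

```text
time_s: 28.78
eef_pos: [495.1, 50.7, 78.4]
tcp_rot: [-3.142, 0.35, 0.286]
wrist_force: [0.1, 0.5, 0.2]
grip_width: 0.8
gripper_force: 0.0
```

>>> send_rows --targets '[0.008, 0, 0, 0, 0, 0, 255, 0.015, 0, 0, 0, 0, 0, 255, 0.022, 0, 0, 0, 0, 0, 255, 0.029, 0, 0, 0, 0, 0, 255, 0.036, 0, 0, 0, 0, 0, 255, 0.042, 0, 0, 0, 0, 0, 255, 0.047, 0, 0, 0, 0, 0, 255, 0.052, 0, 0, 0, 0, 0, 255, 0.055, 0, 0, 0, 0, 0, 255, 0.055, 0, 0, 0, 0, 0, 255]'

```text
time_s: 30.02
eef_pos: [545.8, 65.3, 61.3]
tcp_rot: [3.14, 0.345, 0.286]
wrist_force: [-0.4, -0.4, 0.1]
grip_width: 0.7
gripper_force: 0.0
```

>>> send_rows --targets '[0.002, 0, 0, 0, 0, 0, 255, 0.005, 0, 0, 0, 0, 0, 255, 0.005, 0, 0, 0, 0, 0, 255]'

```text
time_s: 30.4
eef_pos: [549.8, 66.7, 59.7]
tcp_rot: [3.14, 0.346, 0.286]
wrist_force: [-1.9, 0.3, 0.4]
grip_width: 0.2
gripper_force: 0.3
```

>>> send_rows --targets '[0.002, 0, 0, 0, 0, 0, 255, 0.004, 0, 0, 0, 0, 0, 255, 0.004, 0, 0, 0, 0, 0, 255]'

```text
time_s: 30.78
eef_pos: [549.8, 66.9, 59.6]
tcp_rot: [3.141, 0.355, 0.287]
wrist_force: [-7.6, -2.2, 8.1]
grip_width: 0.2
gripper_force: 4.8
```

Run:
```python
from look import *
s=bot.read_state(); q=tobox(s["eef_pos"]); d=q-ST*[1,0,1]; print("s,y,h",d@DS,q[1],d@DN,s["wrist_force"])
```

```text
s,y,h 76.08764427908717 -114.03350924216419 13.382327373476805 [-7.56345681 -2.18335605  8.11341306]
```

>>> send_rows --targets '[-0.02, 0, 0, 0, 0, 0, 255, -0.02, 0, 0, 0, 0, 0, 255, -0.02, 0, -0.06, 0, 0, 0, 255, -0.02, 0, -0.12, 0, 0, 0, 255, -0.02, 0, -0.18, 0, 0, 0, 110, -0.02, 0, -0.24, 0, 0, 0, 110, -0.04, 0, -0.28, 0, 0, 0, 110, -0.04, 0, -0.28, 0, 0, 0, 110]'

```text
time_s: 31.78
eef_pos: [611.3, 84.6, 340.0]
tcp_rot: [3.137, 0.335, 0.285]
wrist_force: [0.7, -0.4, -0.7]
grip_width: 33.0
gripper_force: 0.0
```

Run:
```python
from look import *
s=sync(); print(s["eef_pos"])
c=eyes.capture("top"); f=c["frame"]; w=eyes.capture("wrist")["frame"]
im=np.hstack([cv2.resize(f[130:275,80:255],(400,331)),cv2.resize(w,(400,331))]); cv2.imwrite("pics/tw8.png",im[:,:,::-1])
G=rpy(180,25,16.45)
plan([(cov(1.7,back=175,y=1),G,110,"behind")])
plan([(cov(1.7,y=1),G,110,"down")])
```

```text
[611.34246698  84.56220643 339.98208323]
behind [0.162, -0.116, -0.036, 0.2, -5.8, -0.1, 110] rows>=3.2 -> [737.0, 242.0, 320.0]
down [0.0, 0.0, 0.175, 0.0, 0.0, 0.0, 110] rows>=2.8 -> [666.0, 221.0, 162.0]
```

View pics/tw8.png

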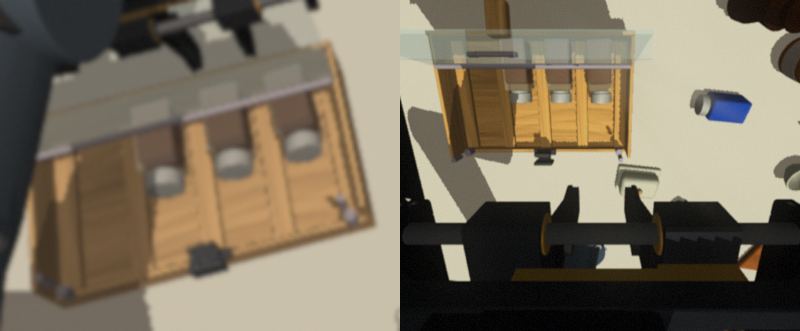

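The pictures show three jars home in channels 1, 2 and 3 with their caps level, and channel 4 empty. Now closing the cover.

>>> send_rows --targets '[0.05, -0.035, -0.036, 0, -2, 0, 110, 0.1, -0.07, -0.036, 0.1, -4, 0, 110, 0.162, -0.116, -0.036, 0.2, -5.8, -0.1, 110, 0.162, -0.116, -0.036, 0.2, -5.8, -0.1, 110, 0.162, -0.116, -0.036, 0.2, -5.8, -0.1, 110, 0.162, -0.116, -0.036, 0.2, -5.8, -0.1, 110, 0.162, -0.116, -0.036, 0.2, -5.8, -0.1, 110]'

```text
time_s: 32.75
eef_pos: [733.3, 240.6, 316.2]
tcp_rot: [-3.139, 0.445, 0.286]
wrist_force: [0.3, -0.1, 0.5]
grip_width: 49.6
gripper_force: 0.0
```

Run:
```python
from look import *
s=sync(); print(s["eef_pos"],np.degrees(s["tcp_rot"]),s["grip_width"])
w=eyes.capture("wrist"); cv2.imwrite("pics/w9.png",w["frame"][:,:,::-1])
G=rpy(180,25,16.45)
plan([(cov(1.7,back=60,y=1),G,110,"mid"),(cov(1.7,y=1),G,110,"down")])
```

```text
[733.3432003  240.58214203 316.2041788 ] [-179.85970741   25.52201278   16.40301888] 49.58650198319372
mid [0.002, 0.0, 0.11, -0.2, 0.5, 0.0, 110] rows>=1.8 -> [690.0, 228.0, 216.0]
down [0.003, 0.0, 0.17, -0.2, 0.5, 0.0, 110] rows>=1.0 -> [666.0, 221.0, 162.0]
```

View pics/w9.png

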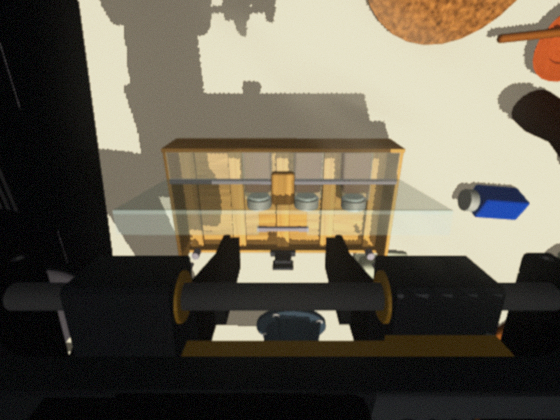

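Wrist view: the grip (283,185) is centred between the fingertips (225 and 340). Going down on it along the tool axis.

>>> send_rows --targets '[0.002, 0, 0.05, -0.2, 0.5, 0, 110, 0.003, 0, 0.09, -0.2, 0.5, 0, 110, 0.003, 0, 0.12, -0.2, 0.5, 0, 110, 0.003, 0, 0.145, -0.2, 0.5, 0, 110, 0.003, 0, 0.16, -0.2, 0.5, 0, 110, 0.003, 0, 0.17, -0.2, 0.5, 0, 110, 0.003, 0, 0.17, -0.2, 0.5, 0, 110]'

```text
time_s: 33.67
eef_pos: [665.3, 222.1, 159.8]
tcp_rot: [3.141, 0.439, 0.288]
wrist_force: [0.4, 0.4, 1.1]
grip_width: 49.6
gripper_force: 0.0
```

>>> send_rows --targets '[0, 0, 0, 0, 0, 0, 255, 0, 0, 0, 0, 0, 0, 255, 0, 0, 0, 0, 0, 0, 255, 0, 0, 0, 0, 0, 0, 255]'

```text
time_s: 34.17
eef_pos: [666.2, 221.0, 159.9]
tcp_rot: [3.138, 0.438, 0.286]
wrist_force: [1.7, -3.6, 0.8]
grip_width: 23.3
gripper_force: 30.0
```

Run:
```python
from look import *
s=bot.read_state(); print(s["eef_pos"],s["wrist_force"],s["grip_width"])
G=rpy(180,25,16.45)
plan([(cov(t,y=1),G,255,"t%.2f"%t) for t in [1.55,1.4,1.25,1.1,.95,.8,.65,.5,.35,.2]])
plan([(cov(t,y=1),G,255,"t%.2f"%t) for t in [.15,.1,.05,0,-.03]],False)
```

```text
[666.17298526 220.98545764 159.9115026 ] [ 1.70906161 -3.63342098  0.81622255] 23.28726518768595
t1.55 [-0.019, 0.0, -0.004, 0.0, 0.0, 0.0, 255] rows>=0.3 -> [651.0, 217.0, 173.0]
t1.40 [-0.039, 0.0, -0.005, 0.0, 0.0, 0.0, 255] rows>=0.3 -> [634.0, 212.0, 183.0]
t1.25 [-0.059, 0.0, -0.003, 0.0, 0.0, 0.0, 255] rows>=0.3 -> [615.0, 206.0, 189.0]
t1.10 [-0.078, 0.0, 0.002, 0.0, 0.0, 0.0, 255] rows>=0.3 -> [597.0, 201.0, 193.0]
t0.95 [-0.096, 0.0, 0.01, 0.0, 0.0, 0.0, 255] rows>=0.3 -> [578.0, 195.0, 193.0]
t0.80 [-0.113, 0.0, 0.02, 0.0, 0.0, 0.0, 255] rows>=0.3 -> [559.0, 190.0, 191.0]
t0.65 [-0.128, 0.0, 0.033, 0.0, 0.0, 0.0, 255] rows>=0.3 -> [541.0, 184.0, 186.0]
t0.50 [-0.14, 0.0, 0.048, 0.0, 0.0, 0.0, 255] rows>=0.3 -> [524.0, 179.0, 177.0]
t0.35 [-0.151, 0.0, 0.064, 0.0, 0.0, 0.0, 255] rows>=0.3 -> [508.0, 175.0, 167.0]
t0.20 [-0.159, 0.0, 0.082, 0.0, 0.0, 0.0, 255] rows>=0.3 -> [494.0, 171.0, 154.0]
t0.15 [-0.002, 0.0, 0.007, 0.0, 0.0, 0.0, 255] rows>=0.1 -> [490.0, 169.0, 149.0]
t0.10 [-0.004, 0.0, 0.013, 0.0, 0.0, 0.0, 255] rows>=0.1 -> [485.0, 168.0, 144.0]
t0.05 [-0.005, 0.0, 0.019, 0.0, 0.0, 0.0, 255] rows>=0.1 -> [482.0, 167.0, 139.0]
t0.00 [-0.006, 0.0, 0.026, 0.0, 0.0, 0.0, 255] rows>=0.1 -> [478.0, 166.0, 133.0]
t-0.03 [-0.007, 0.0, 0.03, 0.0, 0.0, 0.0, 255] rows>=0.1 -> [476.0, 165.0, 130.0]
```

>>> send_rows --targets '[-0.019, 0, -0.004, 0, 0, 0, 255, -0.039, 0, -0.005, 0, 0, 0, 255, -0.059, 0, -0.003, 0, 0, 0, 255, -0.078, 0, 0.002, 0, 0, 0, 255, -0.096, 0, 0.01, 0, 0, 0, 255, -0.113, 0, 0.02, 0, 0, 0, 255, -0.128, 0, 0.033, 0, 0, 0, 255, -0.14, 0, 0.048, 0, 0, 0, 255, -0.151, 0, 0.064, 0, 0, 0, 255, -0.159, 0, 0.082, 0, 0, 0, 255]'

```text
time_s: 35.42
eef_pos: [498.4, 171.7, 152.2]
tcp_rot: [3.139, 0.426, 0.287]
wrist_force: [7.3, 0.1, -5.4]
grip_width: 23.7
gripper_force: 30.0
```

>>> send_rows --targets '[-0.002, 0, 0.007, 0, 0, 0, 255, -0.004, 0, 0.013, 0, 0, 0, 255, -0.005, 0, 0.019, 0, 0, 0, 255, -0.006, 0, 0.023, 0, 0, 0, 255, -0.006, 0, 0.026, 0, 0, 0, 255, -0.006, 0, 0.026, 0, 0, 0, 255]'

```text
time_s: 36.17
eef_pos: [483.7, 167.4, 133.5]
tcp_rot: [3.139, 0.426, 0.287]
wrist_force: [6.3, -0.6, 6.7]
grip_width: 23.5
gripper_force: 30.0
```

>>> send_rows --targets '[0, 0, 0.003, 0, 0, 0, 255, 0, 0, 0.005, 0, 0, 0, 255, 0, 0, 0.005, 0, 0, 0, 255]'

```text
time_s: 36.55
eef_pos: [481.5, 166.8, 129.6]
tcp_rot: [3.139, 0.426, 0.287]
wrist_force: [5.2, -0.7, 5.5]
grip_width: 24.0
gripper_force: 30.0
```

>>> send_rows --targets '[0, 0, 0.003, 0, 0, 0, 255, 0, 0, 0.003, 0, 0, 0, 255]'

```text
time_s: 36.8
eef_pos: [480.2, 166.4, 127.2]
tcp_rot: [3.139, 0.427, 0.287]
wrist_force: [7.2, -0.2, 11.8]
grip_width: 23.4
gripper_force: 30.0
```

>>> send_rows --targets '[0, 0, 0.003, 0, 0, 0, 255, 0, 0, 0.003, 0, 0, 0, 255]'

```text
time_s: 37.05
eef_pos: [480.1, 166.4, 127.1]
tcp_rot: [3.139, 0.424, 0.287]
wrist_force: [7.6, 1.2, 26.1]
grip_width: 23.5
gripper_force: 30.0
```

>>> send_rows --targets '[0, 0, 0.003, 0, 0, 0, 255, 0, 0, 0.003, 0, 0, 0, 255]'

```text
time_s: 37.3
eef_pos: [480.2, 166.3, 126.9]
tcp_rot: [3.139, 0.422, 0.287]
wrist_force: [9.7, 1.8, 37.1]
grip_width: 23.7
gripper_force: 30.0
```

>>> send_rows --targets '[0, 0, -0.006, 0, 0, 0, 255, 0, 0, -0.006, 0, 0, 0, 110, 0, 0, -0.006, 0, 0, 0, 110, 0, 0, -0.006, 0, 0, 0, 110, 0, 0, -0.05, 0, 0, 0, 110, 0, 0, -0.1, 0, 0, 0, 110, 0, 0, -0.15, 0, 0, 0, 110, 0, 0, -0.15, 0, 0, 0, 110]'

```text
time_s: 38.3
eef_pos: [535.8, 184.2, 257.7]
tcp_rot: [3.141, 0.432, 0.288]
wrist_force: [-0.6, -0.4, 0.3]
grip_width: 49.5
gripper_force: 0.0
```

Run:
```python
from look import *
s=sync(); print(s["eef_pos"],s["wrist_force"])
plan([([400,-60,300],rpy(180,0,-8),110,"away")])
w=eyes.capture("wrist"); P=tobox(cloud(w)); d=P-ST*[1,0,1]; S=np.stack([d@DS,P[...,1],d@DN],-1)
m=(w["range_z"]>0)&(S[...,0]>10)&(S[...,0]<120)&(abs(S[...,1])<150)&(abs(S[...,1])>20)&(S[...,2]>50)&(S[...,2]<110)
for a in range(-5,140,15):
    k=m&(abs(S[...,0]-a)<7); print(a,k.sum(),np.median(S[k][:,2]).round(1) if k.any() else None)
```

```text
[535.82653248 184.211933   257.67410605] [-0.57105628 -0.44777592  0.32406514]
away [-0.199, 0.195, 0.045, 5.3, 24.4, 24.1, 110] rows>=4.5 -> [400.0, -59.0, 300.0]
-5 0 None
10 1596 62.0
25 3402 62.0
40 3541 62.0
55 3769 61.9
70 4033 62.0
85 4268 61.9
100 4463 61.9
115 4028 61.9
130 0 None
```

The cover top lies flat at 62 mm: shut. Moving clear for a last look.

>>> send_rows --targets '[-0.05, 0.05, 0, 1, 6, 6, 110, -0.1, 0.1, 0.01, 3, 12, 12, 110, -0.15, 0.15, 0.03, 4, 18, 18, 110, -0.199, 0.195, 0.045, 5.3, 24.4, 24.1, 110, -0.199, 0.195, 0.045, 5.3, 24.4, 24.1, 110, -0.199, 0.195, 0.045, 5.3, 24.4, 24.1, 110]'

```text
time_s: 39.1
eef_pos: [395.0, -60.6, 297.5]
tcp_rot: [3.14, 0.01, -0.144]
wrist_force: [1.4, -0.5, -1.4]
grip_width: 49.5
gripper_force: 0.0
```

Run:
```python
from look import *
c=eyes.capture("top"); s=eyes.capture("scene")
im=np.hstack([cv2.resize(c["frame"],(400,300)),cv2.resize(s["frame"],(400,300))]); cv2.imwrite("pics/end.png",im[:,:,::-1]); print(bot.read_state()["eef_pos"])
```

```text
[397.07970036 -59.55909535 297.75685828]
```

View pics/end.png

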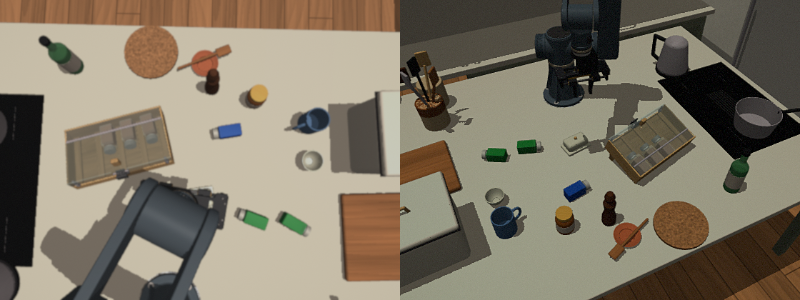

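The final picture shows the cover shut over three jars (caps at (111,147), (132,142), (152,136)), no brown jar left out, and the other things where they were.

```bash
python3 -c "
from rig import bot
print(bot.job_done())"
```

```text
the job is handed in; nothing more can be done
None
```

Job handed in: both brown jars are home in channels 1 and 3, the jar already there is still home in channel 2, and the cover is shut; the other things on the worktop look unmoved in the last pictures.

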